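# Count out five nodules on the counting board and lay their sample tube beside them

### The job

Count out five nodules for the record photograph without touching them: raise the counting board by the handle at its channel end so that nodules roll into its pockets, then tip it the other way so that all the spare ones roll back into the channel; leave the board flat on the bench with a nodule in every pocket. Also lay their sample tube, the one that stands alone on the bench, on its side in the two V saddles of the cradle, centred, set down and not dropped. Leave the jar, the tape and the petri dish where they are.

Things in the scene. Friction and masses are not known exactly. Their poses are not given: they have to be found in the camera images.
- board: White plastic counting board lying loose on the bench, 160 x 139 mm, 0.6 kg; 6 mm rim walls 34 mm high. Origin: centre of its underside; x from the channel end (-x) to the pocket end (+x), z up. Inside, heights above the underside: channel (x -74 to 4 mm, floor sloping up from 10 to 18 mm, 6 degrees), flat deck (to x 51, height 18 mm), row of five pockets (to x 74) against the end wall.
- channel (a point): Point on the channel floor 10 mm from the channel-end wall (board x -64, height 11 mm). The channel is 127 mm wide; its slope keeps the nodules against the end wall while the board is level. Raise this end by 18 to 24 degrees and within 2 s they roll over the deck into the pockets; a full pocket stops later ones on the deck. Raising the other end by 12 to 18 degrees sends those back. Jog it if any hang up.
- channel_grip (a point): Middle of the steel bow handle at the channel end: a round bar, 10 mm diameter, parallel to the board's y, 68 mm of it free, centre 28 mm above the underside, 45 mm out from the end wall (board x -125 mm). Lifted by it, the board pivots on the bottom edge of the pocket end (x +80 mm). Axes as the board's.
- pocket_grip (a point): Middle of the same kind of bow handle at the pocket end (board x +125 mm, 28 mm above the underside). Lifted by it, the board pivots on the bottom edge of the channel end (x -80 mm); seated nodules stay in their pockets. Axes as the board's.
- tube: Sample tube, frosted plastic, standing alone and upright on the bench on its flat foot (not in the rack): barrel 29 mm diameter and 103 mm long, screw cap 34 mm diameter on top, 117 mm in all, about 60 g, closed. Origin: centre of its foot; z along its axis towards the cap.
- tube_mid (a point): Point on the tube's axis at the middle of the barrel, 52 mm from the foot.
- cradle: Aluminium tube cradle fixed to the bench: base plate 110 x 70 x 6 mm, two upright 90-degree V saddles 6 mm thick at x = +-33 mm (60 mm clear between them), tips 57 mm high, 46 mm apart. Origin: centre of its underside; x along a lying tube, z up. A tube lying centred in both saddles has its tube_mid at x = y = 0, 55 mm above the bench; its cap may point either way.
- jar: Bystander: small amber specimen jar, 58 mm diameter, 66 mm high, standing near the tube. Origin: centre of its underside.
- tape: Bystander: white roll of label tape lying flat, 60 mm diameter, 19 mm high. Origin: centre of its underside.
- dish: Bystander: clear petri dish, 98 mm diameter, 18 mm high. Origin: centre of its underside.
- pocket0 (a point): Pocket 0 of the board: 23 x 23 mm (at least), 14 mm deep, 26 mm from its neighbours (board x = 62.5 mm, y = -52 mm). The point is where the centre of a seated nodule lies, 14 mm above the board's underside; a seated nodule stands 6 mm proud of the deck.
- pocket1 (a point): Pocket 1 of the board: 23 x 23 mm (at least), 14 mm deep, 26 mm from its neighbours (board x = 62.5 mm, y = -26 mm). The point is where the centre of a seated nodule lies, 14 mm above the board's underside; a seated nodule stands 6 mm proud of the deck.
- pocket2 (a point): Pocket 2 of the board: 23 x 23 mm (at least), 14 mm deep, 26 mm from its neighbours (board x = 62.5 mm, y = 0 mm). The point is where the centre of a seated nodule lies, 14 mm above the board's underside; a seated nodule stands 6 mm proud of the deck.
- pocket3 (a point): Pocket 3 of the board: 23 x 23 mm (at least), 14 mm deep, 26 mm from its neighbours (board x = 62.5 mm, y = 26 mm). The point is where the centre of a seated nodule lies, 14 mm above the board's underside; a seated nodule stands 6 mm proud of the deck.
- pocket4 (a point): Pocket 4 of the board: 23 x 23 mm (at least), 14 mm deep, 26 mm from its neighbours (board x = 62.5 mm, y = 52 mm). The point is where the centre of a seated nodule lies, 14 mm above the board's underside; a seated nodule stands 6 mm proud of the deck.
- nodule0: One of nine alike dark mineral nodules, near-spherical, 20 mm diameter, 11 g, rolling freely. Origin: its centre. At the start in the board's channel.
- nodule1: One of nine alike dark mineral nodules, near-spherical, 20 mm diameter, 11 g, rolling freely. Origin: its centre. At the start in the board's channel.
- nodule2: One of nine alike dark mineral nodules, near-spherical, 20 mm diameter, 11 g, rolling freely. Origin: its centre. At the start in the board's channel.
- nodule3: One of nine alike dark mineral nodules, near-spherical, 20 mm diameter, 11 g, rolling freely. Origin: its centre. At the start in the board's channel.
- nodule4: One of nine alike dark mineral nodules, near-spherical, 20 mm diameter, 11 g, rolling freely. Origin: its centre. At the start in the board's channel.
- nodule5: One of nine alike dark mineral nodules, near-spherical, 20 mm diameter, 11 g, rolling freely. Origin: its centre. At the start in the board's channel.
- nodule6: One of nine alike dark mineral nodules, near-spherical, 20 mm diameter, 11 g, rolling freely. Origin: its centre. At the start in the board's channel.
- nodule7: One of nine alike dark mineral nodules, near-spherical, 20 mm diameter, 11 g, rolling freely. Origin: its centre. At the start in the board's channel.
- nodule8: One of nine alike dark mineral nodules, near-spherical, 20 mm diameter, 11 g, rolling freely. Origin: its centre. At the start in the board's channel.

How it is judged:
By the outcome, as a careful person would: the job done as asked, in the order asked, and still so for the second after the job is handed in, with the robot touching nothing.
It also fails if it takes over 72 s, if anything falls off the work surface, if the arm or the gripper's body presses on something with over 40 N, if the wrist force passes 120 N, or if a joint passes its speed limit or range.

### The arm

A 7-joint arm with a two-finger parallel gripper is mounted at the origin on the work surface. World frame = base frame: x ahead of the robot, y to its left, z up, the work surface at z = 0. Lengths are in m, angles in rad, forces in N, time in s.
With the tool pointing down it reaches from about 0.4 to 0.85 m from the base axis. Payload 10.4 kg.
Tool frame: the origin (TCP) lies between the finger pads; the fingertips stand 22 mm ahead of it and the grasp point (between the pads) lies 3 mm ahead of it (r.nose_length is the distance from the TCP to the fingertips, in m); z points along the fingers, y is the line along which they close (so a half turn about z gives the same grasp; the last joint's range is limited). The gripper opens to 87 mm and grips with 3 to 60 N. Pads are 19 mm wide; open, the fingers measure 117 mm over their backs; the gripper's body (75 mm by 190 mm) begins 51 mm behind the grasp point.
Start: joints at [-1.366, 0.332, -0.065, 1.46, 0.022, 1.35, -0.088], TCP at [0.141, 0.609, 0.245] pointing down, gripper open.
Joint ranges: [-2.6, 2.6], [-0.5, 2.12], [-1.47, 1.34], [0.16, 2.42], [-1.27, 4.41], [0.06, 2.06], [-2.6, 2.6]. Speed limits (rad/s): [2.22, 2.22, 2.79, 2.79, 3.14, 3.14, 3.14].

### API

Orientations are given as a unit quaternion [x, y, z, w].
In Python, from bench import readout, cams, r gives the robot as it stands. The module is installed in compiled form; this text tells all that it offers.
- The arm moves only by the tool step_arm, never from a script. Its argument "deltas" is a list that holds one entry, the list of rows, each a list of 7 numbers: the turn, a rotation vector about the tool's x, y, z in rad, then the shift along the tool's x, y, z in m, then the opening in per cent of the stroke, from 0 (shut) to 100 (fully open). A call has 1 to 20 rows; each row is the pose to reach, as a shift and turn from the pose commanded when the call began, along the tool's axes at that moment; what a row does not reach only later rows make up. A row lasts 1/8 s, in which the tool goes at most 62.5 mm and 10.7 degrees, less where a joint would pass 70% of its speed; a pose out of reach is approached as far as the arm can. A call with a gripper value outside its range is refused whole. The fingers move at their own pace and stop on an object; "squeeze" is the grip in N (left out, the last holds). Time passes only in rows, so rows that repeat a pose let the fingers close. It gives the time, the measured TCP pose, the force, the opening and the grip force at its end, in the units of the state.
- readout.read_state(): the state, without advancing time (a new reading comes with each control period).
- cams.camera(name): name is "side" or "top"; returns a dict with "img" (400x640x3 uint8, red, green, blue), "fx", "fy", "cx", "cy" (pixels), "origin" and "rotation" of the camera in the world. Camera axes: x right, y up, looking along -z (the intrinsics and any distortion apply to the point x, -y, -z); pixel columns grow to the right and rows downward; lengths in m; the calibration is good to about 2 mm. A picture is of the moment at which its call begins. There is no depth.
- r.close_job(): hands the job in; it is judged then, once.
The state is a dict: "time": time; "joint_positions": joint angles; "joint_vel": joint speeds; "joint_torque": joint torques, N m; "ee_pos": TCP position; "eef_rot": TCP orientation; "ft_force": force on the tool from outside, world axes, zero at the start; "torque": the same for the moment, N m; "width": finger opening in m; "grip_force": force on a finger pad.
Only numpy, scipy, OpenCV 4.12 (cv2) and the standard library are available. Lean on these libraries where they do the work, as an engineer would, in place of code of your own. Each camera call takes 0.05 s, during which the arm holds its last target. There are 200 camera calls.

## Working session

There is one attempt and no reset: what is moved stays moved. The work goes in short steps, Python scripts to look and compute and a tool call to move; the robot and the scene stay as the last step left them, time stands still between calls to the robot, and variables do not carry over. Pictures are saved under pics/ and viewed, at most 10 in all, crops included, and the job is handed in when it is done.

Besides the shell and the picture viewer there is one more tool, called after "Call:" as name(argument=value, ...) on one line, values as JSON. step_arm: Moves the arm, as the interface text tells. Its arguments: {"type":"object","properties":{"deltas":{"type":"array"},"squeeze":{"type":"number"}},"required":["deltas"]}

```bash
mkdir -p pics
python3 - <<'E'
from bench import readout,cams,r
import cv2
for n in("side","top"):
    c=cams.camera(n); cv2.imwrite(f"pics/{n}0.png",c["img"][:,:,::-1])
    print(n,{k:v for k,v in c.items() if k!="img"})
print(readout.read_state())
E
```

```text
side {'fx': 378.6005630624683, 'fy': 378.6005630624683, 'cx': 320.0553953941018, 'cy': 195.14950214071035, 'origin': array([0.57894457, 0.61434187, 0.5156483 ]), 'rotation': array([ 0.00497042,  0.44276684,  0.89647855, -0.01609464])}
top {'fx': 519.2045090654565, 'fy': 519.2045090654565, 'cx': 326.71465439323333, 'cy': 200.21138729581457, 'origin': array([0.47481208, 0.02186558, 1.36014356]), 'rotation': array([-0.03468482,  0.03211328,  0.71543872, -0.6970747 ])}
{'time': 0.1, 'joint_positions': array([-1.36556721,  0.33281014, -0.06468871,  1.46084409,  0.02158615,
        1.34987558, -0.08847032]), 'joint_vel': array([ 0.00075857, -0.00097941,  0.00014907, -0.00420282,  0.00211845,
        0.00321842, -0.00160686]), 'joint_torque': array([ 1.96060726e-03, -6.24556160e+01,  2.47147784e-02, -3.90715349e+01,
       -6.15548179e-02,  3.66872759e-02,  7.35461595e-05]), 'ee_pos': array([0.14109894, 0.60855059, 0.24383885]), 'eef_rot': array([ 1.13650996e-01,  9.93520541e-01, -6.19365648e-04, -4.83111289e-05]), 'ft_force': array([0.05858991, 1.19660917, 0.58220198]), 'torque': array([ 0.01996737, -0.00875466,  0.02626544]), 'grip_force': 0.0, 'width': 0.08689263974698337}
```

View pics/top0.png

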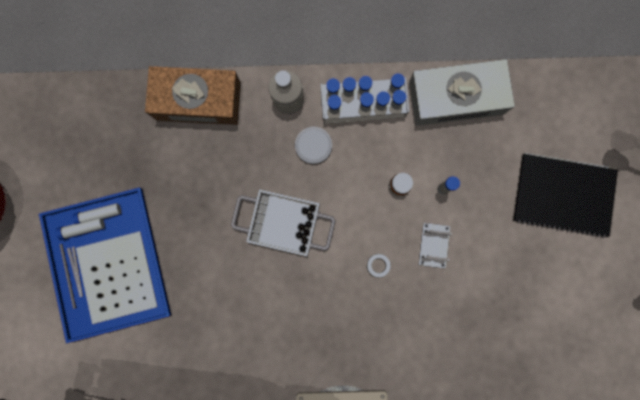

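View pics/side0.png

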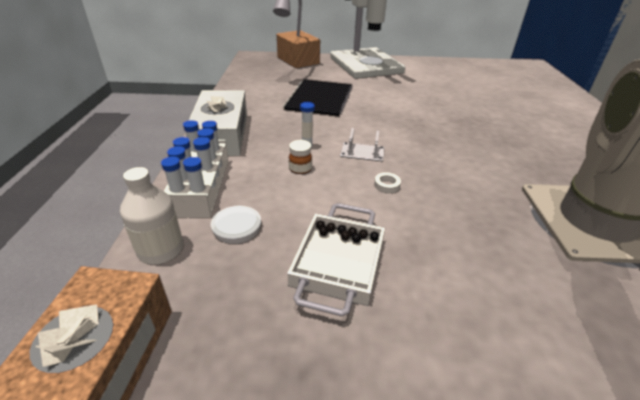

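The top view shows the board with its pocket row at about (258,220) and channel on the right. The right handle is at (328,233) and the left one at (238,214). The tube cap is at (452,184), the jar at (402,183), the tape at (379,265), the cradle at (435,246) and the dish at (313,145). Next I'll enlarge this region.

```bash
cat > h.py <<'E'
import numpy as np, cv2
from scipy.spatial.transform import Rotation as R
from bench import readout,cams,r
def ray(c,u,v):
    d=R.from_quat(c["rotation"]).apply([(u-c["cx"])/c["fx"],-(v-c["cy"])/c["fy"],-1.]); return np.array(c["origin"]),d
def plane(c,u,v,z):
    o,d=ray(c,u,v); return o+d*(z-o[2])/d[2]
def proj(c,p):
    q=R.from_quat(c["rotation"]).inv().apply(np.array(p)-c["origin"]); return c["cx"]-c["fx"]*q[0]/q[2], c["cy"]+c["fy"]*q[1]/q[2]
def tool(s,p,q=None):
    "world target -> shift (and turn) in tool axes"
    T=R.from_quat(s["eef_rot"]); sh=T.inv().apply(np.array(p)-s["ee_pos"])
    return sh if q is None else np.r_[(T.inv()*q).as_rotvec(),sh]
E
python3 - <<'E'
from h import *
c=cams.camera("top")
im=c["img"][120:285,225:470,::-1]
cv2.imwrite("pics/crop1.png",cv2.resize(im,None,fx=3.25,fy=3.25,interpolation=cv2.INTER_CUBIC))
print(proj(c,[.141,.609,.245]),proj(c,[0,0,0]))
for n,u,v,z in[("cap",452,184,.11),("jar",402,183,.066),("cradle",435,246,.006),("tape",379,265,.01),("hR",330,233,.028),("hL",238,214,.028)]:
    print(n,plane(c,u,v,z).round(3))
s=cams.camera("side")
print(proj(s,[.5,0,0]))
E
```

```text
(np.float64(51.30541729564743), np.float64(417.83500640613164)) (np.float64(342.8563585726793), np.float64(438.2540541722658))
cap [ 0.625 -0.28   0.11 ]
jar [ 0.636 -0.165  0.066]
cradle [ 0.477 -0.253  0.006]
tape [ 0.431 -0.105  0.01 ]
hR [0.517 0.019 0.028]
hL [0.571 0.254 0.028]
(np.float64(358.8122272033141), np.float64(213.46779070981415))
```

View pics/crop1.png

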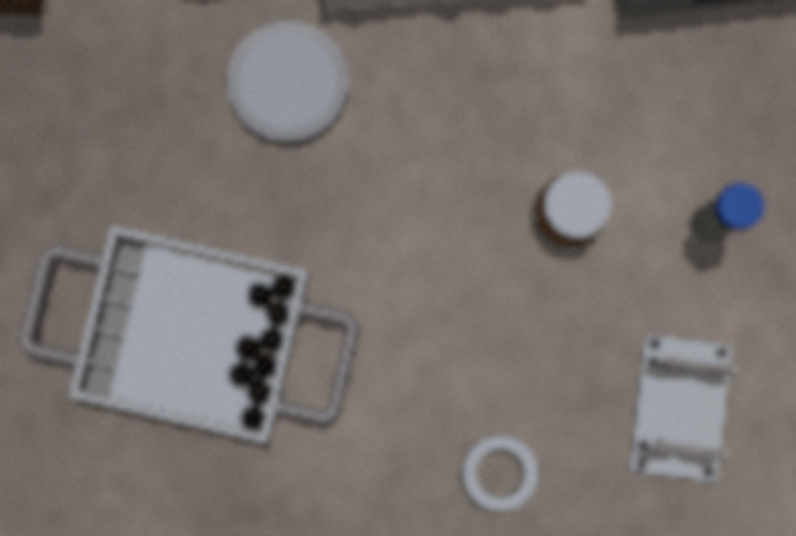

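The enlarged view gives the board's rim corners at crop (113,229), (305,270), (269,440) and (73,398). The bars are at (344,369) and (38,303), the cap at (741,206), the jar at (577,205), and the cradle base corners at (647,338), (731,343), (717,478) and (634,470). All nine nodules lie in the channel, on the right.

Run:
```python
from h import *
c=cams.camera("top"); s=cams.camera("side")
f=lambda x,y,z:plane(c,225+(x+.5)/3.25-.5,120+(y+.5)/3.25-.5,z)
B=[f(*p,.034) for p in[(113,229),(305,270),(269,440),(73,398)]]
b=sum(B)/4; print("board",b.round(4))
a,d=f(344,369,.028),f(38,303,.028); print("bars",a.round(4),d.round(4),np.linalg.norm(a-d),((a+d)/2).round(4))
e=(B[0]+B[3]-B[1]-B[2]);g=d-a;print("az",np.degrees([np.arctan2(e[1],e[0]),np.arctan2(g[1],g[0])]))
C=[f(*p,.006) for p in[(647,338),(731,343),(717,478),(634,470)]]
k=C[0]+C[1]-C[2]-C[3]; print("cradle",(sum(C)/4).round(4),np.degrees(np.arctan2(k[1],k[0])),np.linalg.norm(k)/2)
t=f(741,206,.117);print("tube",t.round(4),"jar",f(577,205,.066).round(4))
print("side tube top, foot",proj(s,t),proj(s,[t[0],t[1],0]))
st=readout.read_state()
ux=g/np.linalg.norm(g); m=(a+d)/2
p=m-ux*.125; print("target",p,"shift",tool(st,[p[0],p[1],.13]),tool(st,[p[0],p[1],.031]))
```

```text
board [0.5466 0.138  0.034 ]
bars [0.516  0.0176 0.028 ] [0.5745 0.2584 0.028 ] 0.24782634307147264 [0.5453 0.138  0.028 ]
az [76.45535042 76.35979115]
cradle [ 0.4794 -0.2518  0.006 ] -8.375288779637126 0.10702045694916569
tube [ 0.6263 -0.2796  0.117 ] jar [ 0.6366 -0.1655  0.066 ]
side tube top, foot (np.float64(306.2658096170992), np.float64(104.45826560694401)) (np.float64(306.22148702675617), np.float64(145.1111341658126))
target [0.51578191 0.01652143 0.028     ] shift [-0.49875574 -0.49232564  0.11448828] [-0.49875641 -0.49229235  0.21348828]
```

Call:
step_arm(deltas=[[[0,0,0,-0.05,-0.05,0,40],[0,0,0,-0.09,-0.09,0,40],[0,0,0,-0.13,-0.13,0,40],[0,0,0,-0.17,-0.17,0,40],[0,0,0,-0.21,-0.21,0,40],[0,0,0,-0.25,-0.25,0,40],[0,0,0,-0.29,-0.29,0,40],[0,0,0,-0.33,-0.33,0,40],[0,0,0,-0.37,-0.37,0,40],[0,0,0,-0.41,-0.41,0.02,40],[0,0,0,-0.45,-0.45,0.05,40],[0,0,0,-0.48,-0.475,0.09,40],[0,0,0,-0.499,-0.492,0.12,40],[0,0,0,-0.499,-0.492,0.14,40],[0,0,0,-0.499,-0.492,0.14,40]]], squeeze=30)

```text
time: 2.17
ee_pos: [0.5152, 0.0166, 0.1033]
eef_rot: [0.114, 0.993, -0.001, -0.001]
ft_force: [0.1, -0.3, 1.0]
width: 0.0347
grip_force: 0.0
```

Call:
step_arm(deltas=[[[0,0,0,0,0,0.03,40],[0,0,0,0,0,0.055,40],[0,0,0,0,0,0.072,40],[0,0,0,0,0,0.072,40],[0,0,0,0,0,0.072,0],[0,0,0,0,0,0.072,0],[0,0,0,0,0,0.072,0],[0,0,0,0,0,0.072,0]]], squeeze=30)

```text
time: 3.18
ee_pos: [0.5165, 0.0169, 0.033]
eef_rot: [0.114, 0.994, 0.0, 0.0]
ft_force: [-0.9, -1.0, 4.0]
width: 0.0088
grip_force: 30.0
```

Call:
step_arm(deltas=[[[0.0436,0,0,0,0.0014,-0.0089,0],[0.0873,0,0,0,0.0032,-0.0178,0],[0.131,0,0,0,0.0054,-0.0265,0],[0.1745,0,0,0,0.008,-0.0352,0],[0.218,0,0,0,0.0109,-0.0437,0],[0.262,0,0,0,0.0142,-0.0521,0],[0.314,0,0,0,0.0187,-0.0619,0],[0.367,0,0,0,0.0236,-0.0716,0],[0.367,0,0,0,0.0236,-0.0716,0],[0.367,0,0,0,0.0236,-0.0716,0],[0.367,0,0,0,0.0236,-0.0716,0],[0.367,0,0,0,0.0236,-0.0716,0],[0.367,0,0,0,0.0236,-0.0716,0],[0.367,0,0,0,0.0236,-0.0716,0],[0.367,0,0,0,0.0236,-0.0716,0],[0.367,0,0,0,0.0236,-0.0716,0],[0.367,0,0,0,0.0236,-0.0716,0],[0.367,0,0,0,0.0236,-0.0716,0],[0.367,0,0,0,0.0236,-0.0716,0],[0.367,0,0,0,0.0236,-0.0716,0]]])

```text
time: 5.68
ee_pos: [0.5215, 0.0399, 0.1042]
eef_rot: [0.112, 0.977, -0.181, -0.021]
ft_force: [-0.3, -1.4, -1.4]
width: 0.0088
grip_force: 29.9
```

Run:
```python
from h import *
a=cams.camera("top")["img"][175:275,225:345,::-1]; b=cams.camera("side")["img"][190:330,270:400,::-1]
rs=lambda i,f:cv2.resize(i,f,interpolation=cv2.INTER_CUBIC)
cv2.imwrite("pics/l1.png",np.hstack([rs(a,(400,333))[:330],rs(b,(306,330))]))
```

```text
(no output)
```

View pics/l1.png

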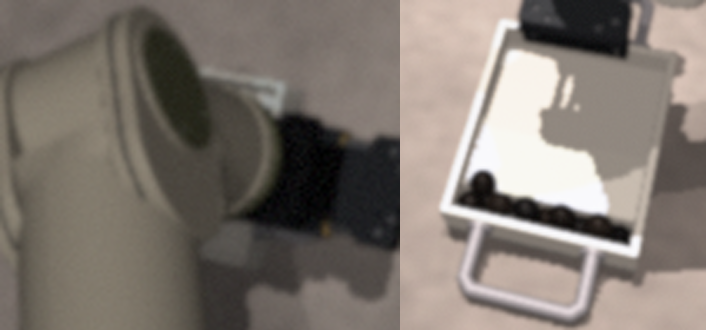

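The side view shows the board tilted and the nodules down at the pocket end: a row of six along (467,200)–(622,235), with one behind at (483,182). I'll lower it, release, and check from above.

Call:
step_arm(deltas=[[[-0.044,0,0,0,-0.003,0.009,0],[0.044,0,0,0,0.002,-0.009,0],[-0.044,0,0,0,-0.003,0.009,0],[0.03,0,0,0,0.001,-0.006,0],[0,0,0,0,0,0,0],[0,0,0,0,0,0,0],[0,0,0,0,0,0,0]]])

```text
time: 6.65
ee_pos: [0.5212, 0.0395, 0.1039]
eef_rot: [0.112, 0.977, -0.181, -0.021]
ft_force: [0.4, 0.0, -1.9]
width: 0.0088
grip_force: 29.9
```

Run:
```python
from h import *
st=readout.read_state(); T=R.from_quat(st["eef_rot"])
# grasp pose = bar at rest; intermediate poses on the way down, relative to the current tool
ux=np.array([np.cos(np.radians(76.4)),np.sin(np.radians(76.4)),0])
flat=R.from_matrix(np.c_[[-.974,.2258,0],[.2258,.974,0],[0,0,-1]])
g=np.array([.5165,.0169,.033])
for th in(15,10,5,0):
    t=np.radians(th); q=flat*R.from_rotvec([t,0,0])
    p=g+flat.apply([0,.205*(1-np.cos(t))+.028*np.sin(t),-(.205*np.sin(t)-.028*(1-np.cos(t)))])
    print(th,tool(st,p,q).round(4))
print(st["ee_pos"])
print("up 60mm",tool(st,g+[0,0,.1],flat).round(4))
```

```text
15 [-0.1043 -0.0005 -0.0006 -0.0005 -0.0015  0.0207]
10 [-0.1915 -0.0005 -0.0006 -0.0005 -0.0013  0.0388]
5 [-0.2788 -0.0005 -0.0006 -0.0006  0.0005  0.0567]
0 [-0.3661 -0.0005 -0.0007 -0.0006  0.0039  0.0745]
[0.5211956  0.03948321 0.10393027]
up 60mm [-0.3661 -0.0005 -0.0007 -0.0005 -0.0319 -0.0189]
```

Call:
step_arm(deltas=[[[-0.052,0,0,0,-0.001,0.01,0],[-0.104,0,0,0,-0.0015,0.0207,0],[-0.148,0,0,0,-0.0015,0.03,0],[-0.1915,0,0,0,-0.0013,0.0388,0],[-0.235,0,0,0,-0.0005,0.0478,0],[-0.279,0,0,0,0.0005,0.0567,0],[-0.323,0,0,0,0.002,0.0656,0],[-0.35,0,0,0,0.0032,0.071,0],[-0.366,0,0,0,0.0039,0.0745,0],[-0.366,0,0,0,0.0039,0.0745,0],[-0.366,0,0,0,0.0039,0.0745,40],[-0.366,0,0,0,0.0039,0.0745,40],[-0.366,0,0,0,0.0039,0.0745,40],[-0.366,0,0,0,-0.004,0.055,40],[-0.366,0,0,0,-0.018,0.018,40],[-0.366,0,0,0,-0.032,-0.019,40],[-0.366,0,0,0,-0.032,-0.019,40]]])

```text
time: 8.78
ee_pos: [0.5181, 0.0178, 0.1362]
eef_rot: [0.114, 0.994, 0.001, 0.002]
ft_force: [0.1, -0.6, -0.8]
width: 0.0349
grip_force: 0.0
```

Run:
```python
from h import *
a=cams.camera("top")["img"][175:275,225:345,::-1]; b=cams.camera("side")["img"][200:320,280:400,::-1]
rs=lambda i,f:cv2.resize(i,f,interpolation=cv2.INTER_CUBIC)
cv2.imwrite("pics/l2.png",np.hstack([rs(a,(300,250)),np.zeros((250,0,3),np.uint8)]).repeat(1,0) if 0 else np.hstack([cv2.copyMakeBorder(rs(a,(300,250)),0,250,0,0,cv2.BORDER_CONSTANT),rs(b,(500,500))]))
```

```text
(no output)
```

View pics/l2.png

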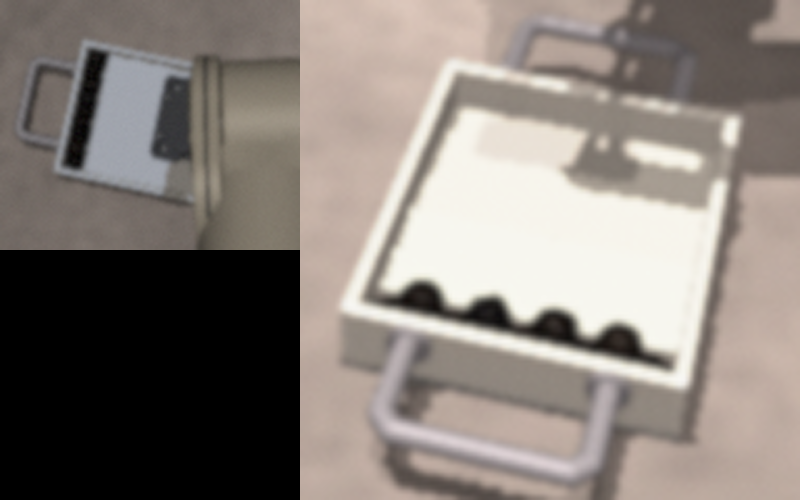

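The top inset shows the pocket row filled end to end, at (85,110). In the side crop four spares sit between the seated nodules, at (422,295), (490,310), (555,322) and (618,335). So all nine are at the pocket end, and next I go to the pocket handle.

Call:
step_arm(deltas=[[[0,0,0,0,0.04,0,40],[0,0,0,0,0.09,0,40],[0,0,0,0,0.14,0,40],[0,0,0,0,0.19,0,40],[0,0,0,0,0.23,0.01,40],[0,0,0,0,0.248,0.04,40],[0,0,0,0,0.248,0.075,40],[0,0,0,0,0.248,0.1,40],[0,0,0,0,0.248,0.104,40],[0,0,0,0,0.248,0.104,40]]])

```text
time: 10.12
ee_pos: [0.5722, 0.2587, 0.029]
eef_rot: [0.114, 0.994, -0.001, -0.0]
ft_force: [-0.2, 0.3, 0.9]
width: 0.0347
grip_force: 0.0
```

Close, then raise this end by 16 degrees.

Call:
step_arm(deltas=[[[0,0,0,0,0,-0.002,0],[0,0,0,0,0,-0.002,0],[0,0,0,0,0,-0.002,0],[0,0,0,0,0,-0.002,0],[-0.044,0,0,0,-0.0014,-0.011,0],[-0.087,0,0,0,-0.0032,-0.02,0],[-0.131,0,0,0,-0.0054,-0.0285,0],[-0.1745,0,0,0,-0.008,-0.0372,0],[-0.218,0,0,0,-0.0109,-0.0457,0],[-0.262,0,0,0,-0.0142,-0.0541,0],[-0.279,0,0,0,-0.0156,-0.0574,0],[-0.279,0,0,0,-0.0156,-0.0574,0],[-0.279,0,0,0,-0.0156,-0.0574,0],[-0.279,0,0,0,-0.0156,-0.0574,0],[-0.279,0,0,0,-0.0156,-0.0574,0],[-0.279,0,0,0,-0.0156,-0.0574,0],[-0.279,0,0,0,-0.0156,-0.0574,0],[-0.279,0,0,0,-0.0156,-0.0574,0],[-0.279,0,0,0,-0.0156,-0.0574,0],[-0.279,0,0,0,-0.0156,-0.0574,0]]])

```text
time: 12.62
ee_pos: [0.5688, 0.2439, 0.0866]
eef_rot: [0.113, 0.984, 0.138, 0.016]
ft_force: [-0.3, 0.3, -1.7]
width: 0.0085
grip_force: 30.0
```

Run:
```python
from h import *
a=cams.camera("top")["img"][175:275,225:345,::-1]; b=cams.camera("side")["img"][180:320,270:410,::-1]
rs=lambda i,f:cv2.resize(i,f,interpolation=cv2.INTER_CUBIC)
cv2.imwrite("pics/l3.png",np.hstack([cv2.copyMakeBorder(rs(a,(384,320)),0,80,0,0,cv2.BORDER_CONSTANT),rs(b,(400,400))]))
st=readout.read_state()
flat=R.from_matrix(np.c_[[-.974,.2258,0],[.2258,.974,0],[0,0,-1]])
g=np.array([.5722,.2587,.031])
for th in(12,8,4,0):
    t=np.radians(th); q=flat*R.from_rotvec([-t,0,0])
    p=g+flat.apply([0,-(.205*(1-np.cos(t))+.028*np.sin(t)),-(.205*np.sin(t)-.028*(1-np.cos(t)))])
    print(th,tool(st,p,q).round(4))
print("up",tool(st,g+[0,0,.12],flat).round(4))
```

```text
12 [ 0.0688 -0.      0.0001 -0.0001  0.001   0.0144]
8 [ 1.386e-01 -0.000e+00  1.000e-04 -1.000e-04  1.400e-03  2.880e-02]
4 [ 2.084e-01 -0.000e+00  1.000e-04 -1.000e-04  9.000e-04  4.330e-02]
0 [ 2.782e-01 -0.000e+00  1.000e-04 -1.000e-04 -7.000e-04  5.760e-02]
up [ 2.782e-01 -0.000e+00  1.000e-04 -1.000e-04  3.230e-02 -5.780e-02]
```

View pics/l3.png

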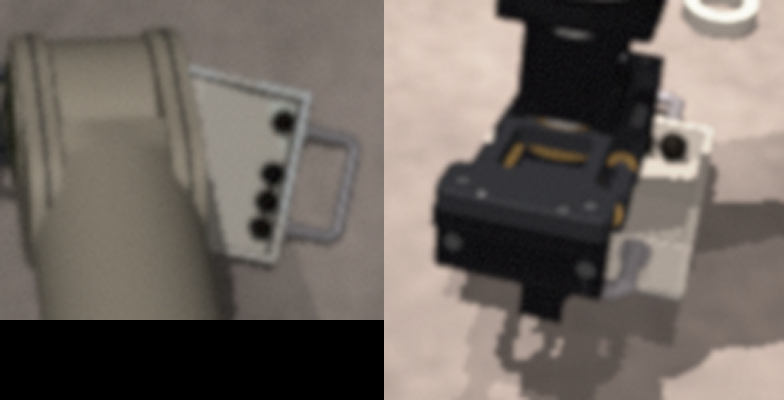

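The top view shows exactly four spares back in the channel, at (283,122), (273,174), (265,200) and (262,228). Now I lower the board and release it.

Call:
step_arm(deltas=[[[0.035,0,0,0,0.0005,0.0072,0],[0.069,0,0,0,0.001,0.0144,0],[0.104,0,0,0,0.0012,0.0216,0],[0.139,0,0,0,0.0014,0.0288,0],[0.174,0,0,0,0.0012,0.036,0],[0.208,0,0,0,0.0009,0.0433,0],[0.243,0,0,0,0.0003,0.0505,0],[0.265,0,0,0,-0.0003,0.055,0],[0.278,0,0,0,-0.0007,0.0578,0],[0.278,0,0,0,-0.0007,0.0578,0],[0.278,0,0,0,-0.0007,0.0578,40],[0.278,0,0,0,-0.0007,0.0578,40],[0.278,0,0,0,-0.0007,0.0578,40],[0.278,0,0,0,0.005,0.038,40],[0.278,0,0,0,0.018,-0.01,40],[0.278,0,0,0,0.032,-0.058,40],[0.278,0,0,0,0.045,-0.105,40],[0.278,0,0,0,0.06,-0.153,40]]])

```text
time: 14.98
ee_pos: [0.5722, 0.2586, 0.2535]
eef_rot: [0.114, 0.993, 0.0, 0.001]
ft_force: [-0.2, 1.1, -0.6]
width: 0.035
grip_force: 0.0
```

Run:
```python
from h import *
st=readout.read_state(); print(st["ee_pos"],st["joint_positions"].round(2))
T=R.from_quat(st["eef_rot"])
tb=np.array([.6263,-.2796,0])
for az in(60,):
  a=np.array([np.cos(np.radians(az)),np.sin(np.radians(az)),0]); z=a*np.cos(np.pi/6)-np.array([0,0,.5])
  for sg in(1,-1):
    y=sg*np.cross([0,0,1],a); q=R.from_matrix(np.c_[np.cross(y,z),y,z])
    print(az,sg,"turn deg",np.degrees((T.inv()*q).as_rotvec()))
    # decomposed: yaw while pointing down, then pitch
    zd=np.array([0,0,-1.]); qd=R.from_matrix(np.c_[np.cross(y,zd),y,zd]); print("yaw",np.degrees((T.inv()*qd).as_rotvec()),"then",(qd.inv()*q).as_rotvec())
    pre=tb+[0,0,.052]-z*(.003+.12)
    print("pre",pre,"shift",tool(st,pre+[0,0,.1]))
```

```text
[0.57217899 0.25855125 0.25346725] [-0.87  0.35  0.48  1.47 -0.16  1.36  0.96]
60 1 turn deg [-38.04407231 -51.26721876 -65.9239911 ]
yaw [ 1.42722331e-02  8.67843305e-02 -7.30911972e+01] then [ 5.81311416e-17 -1.04719755e+00 -1.16262283e-16]
pre [ 0.57303944 -0.37185     0.1135    ] shift [-0.14358554 -0.61386356  0.03947896]
60 -1 turn deg [-55.19683842  40.96014107  95.79832935]
yaw [ 9.40851804e-02 -1.54729042e-02  1.06908769e+02] then [-5.81311416e-17  1.04719755e+00 -1.16262283e-16]
pre [ 0.57303944 -0.37185     0.1135    ] shift [-0.14358554 -0.61386356  0.03947896]
```

Call:
step_arm(deltas=[[[0,0,-0.07,-0.005,-0.025,-0.01,60],[0,0,-0.14,-0.013,-0.065,-0.03,60],[0,0,-0.21,-0.025,-0.11,-0.03,60],[0,0,-0.29,-0.035,-0.155,-0.03,60],[0,0,-0.37,-0.047,-0.2,-0.03,60],[0,0,-0.45,-0.058,-0.245,-0.03,60],[0,0,-0.53,-0.068,-0.29,-0.03,60],[0,0,-0.61,-0.08,-0.335,-0.03,60],[0,0,-0.69,-0.09,-0.38,-0.03,60],[0,0,-0.77,-0.1,-0.425,-0.03,60],[0,0,-0.85,-0.11,-0.47,-0.03,60],[0,0,-0.94,-0.12,-0.515,-0.03,60],[0,0,-1.03,-0.13,-0.56,-0.03,60],[0,0,-1.12,-0.14,-0.59,-0.03,60],[0,0,-1.2,-0.144,-0.614,-0.03,60],[0,0,-1.276,-0.144,-0.614,-0.03,60],[0,0,-1.276,-0.144,-0.614,-0.03,60]]])

```text
time: 17.1
ee_pos: [0.5707, -0.2845, 0.213]
eef_rot: [-0.467, 0.882, 0.026, -0.061]
ft_force: [1.2, 0.7, -3.3]
width: 0.0522
grip_force: 0.0
```

```bash
cat > t.py <<'E'
from h import *
st=readout.read_state(); print(st["ee_pos"],st["joint_positions"].round(2),st["ft_force"].round(1))
def orient(az,pitch,sg=1):
    a=np.array([np.cos(np.radians(az)),np.sin(np.radians(az)),0]); p=np.radians(pitch)
    z=a*np.cos(p)-np.array([0,0,np.sin(p)]); y=sg*np.cross([0,0,1],a)
    return R.from_matrix(np.c_[np.cross(y,z),y,z]),z
E
python3 - <<'E'
from t import *
tb=np.array([.6263,-.2796,.052])
for n,p in(("up",[0,0,.1]),("pre",[0,0,0])):
  q,z=orient(60,30); print(n,tool(st,tb-z*.123+p,q).round(4))
E
```

```text
[ 0.57073007 -0.28450179  0.21299074] [ 0.97  0.64 -0.94  1.32  0.53  1.57  2.6 ] [ 1.2  0.7 -3.3]
up [ 5.9200e-02 -1.1256e+00 -1.2370e-01  7.0900e-02 -5.1000e-02  1.0000e-04]
pre [ 0.0592 -1.1256 -0.1237  0.0626 -0.0614  0.0992]
```

Call:
step_arm(deltas=[[[0,0,0.18,0.005,-0.004,-0.02,60],[0,0,0.36,0.015,-0.01,-0.04,60],[0,0,0.54,0.03,-0.02,-0.06,60],[0,0,0.72,0.045,-0.03,-0.07,60],[0,0,0.9,0.06,-0.04,-0.07,60],[0,0,1.08,0.074,-0.05,-0.07,60],[0,0,1.26,0.074,-0.05,-0.07,60],[0,0,1.44,0.074,-0.05,-0.07,60],[0,0,1.62,0.074,-0.05,-0.07,60],[0,0,1.8,0.074,-0.05,-0.07,60],[0,0,1.98,0.074,-0.05,-0.07,60],[0,0,2.16,0.074,-0.05,-0.07,60],[0,0,2.34,0.074,-0.05,-0.07,60],[0,0,2.52,0.074,-0.05,-0.07,60],[0,0,2.7,0.074,-0.05,-0.07,60],[0,0,2.88,0.074,-0.05,-0.07,60],[0,0,3.05,0.074,-0.05,-0.07,60],[0,0,3.05,0.074,-0.05,-0.07,60]]])

```text
time: 19.35
ee_pos: [0.5798, -0.3728, 0.2838]
eef_rot: [0.86, 0.506, -0.06, -0.029]
ft_force: [-0.7, -0.5, -0.1]
width: 0.0522
grip_force: 0.0
```

Run:
```python
from t import *
tb=np.array([.6263,-.2796,.052])
for az in(45,60):
  q,z=orient(az,30,-1); 
  for n,p in(("up",[0,0,.1]),("pre",[0,0,0])): print(az,n,tool(st,tb-z*.123+p,q).round(4))
```

```text
[ 0.57984692 -0.37277976  0.28381521] [ 0.69  0.58 -0.38  1.06  0.26  1.65 -0.14] [-0.7 -0.5 -0.1]
45 up [-0.2381  1.1283  0.2015  0.0069 -0.0259  0.0733]
45 pre [-0.2381  1.1283  0.2015  0.0143 -0.0149  0.1724]
60 up [-0.1096  1.1212 -0.0429  0.0027  0.0014  0.0706]
60 pre [-0.1096  1.1212 -0.0429  0.0101  0.0125  0.1697]
```

Call:
step_arm(deltas=[[[-0.014,0.14,-0.005,0,0,0,60],[-0.028,0.28,-0.01,0,0,0,60],[-0.042,0.42,-0.016,0,0,0.01,60],[-0.056,0.56,-0.021,0,0,0.02,60],[-0.07,0.7,-0.027,0,0,0.03,60],[-0.084,0.84,-0.032,0,0,0.04,60],[-0.098,0.98,-0.038,0,0,0.055,60],[-0.11,1.121,-0.043,0.003,0.001,0.07,60],[-0.11,1.121,-0.043,0.003,0.001,0.07,60],[-0.11,1.121,-0.043,0.003,0.001,0.07,60],[-0.11,1.121,-0.043,0.003,0.001,0.07,60]]])

```text
time: 20.72
ee_pos: [0.5743, -0.3702, 0.2152]
eef_rot: [0.749, 0.435, 0.433, -0.249]
ft_force: [-0.0, 0.3, 0.4]
width: 0.0522
grip_force: 0.0
```

Run:
```python
from t import *
tb=np.array([.6263,-.2796,.052])
q,z=orient(60,30,-1); 
print("pre",tool(st,tb-z*.123,q).round(4),"grasp",tool(st,tb-z*.003,q).round(4))
c=cams.camera("side");d=cams.camera("top")
a=c["img"][60:200,220:420,::-1];b=d["img"][120:280,340:540,::-1]
rs=lambda i,f:cv2.resize(i,f,interpolation=cv2.INTER_CUBIC)
cv2.imwrite("pics/t1.png",np.hstack([rs(a,(400,280)),rs(b,(350,280))]))
```

```text
[ 0.57432475 -0.37016936  0.215222  ] [ 1.28  0.85 -0.65  1.22 -0.54  1.5   0.35] [-0.   0.3  0.4]
pre [-0.0003  0.0016  0.0041 -0.0891 -0.0006  0.0492] grasp [-0.0003  0.0016  0.0041 -0.0889 -0.0006  0.1692]
```

View pics/t1.png

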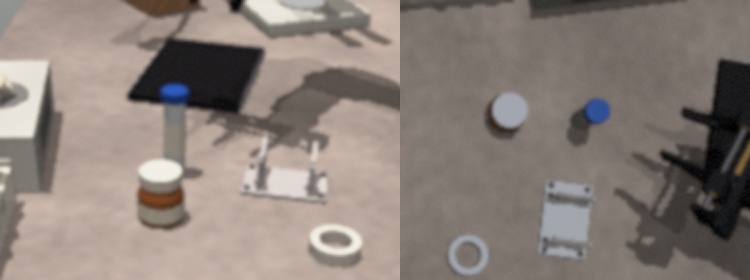

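Run:
```python
from t import *
for n in("side","top"):
    c=cams.camera(n); u,v=proj(c,st["ee_pos"]); print(n,u,v); print(c["img"][int(v)-15:int(v)+16:6,int(u)-18:int(u)+19:6].mean(2).astype(int))
```

```text
[ 0.57401121 -0.37031951  0.21448377] [ 1.28  0.85 -0.64  1.22 -0.54  1.5   0.35] [ 0.6  0.9 -0.1]
side 328.7013867208093 54.331847422871164
[[113  15  26  15 119  72  60]
 [ 68  39  42  18  67  75  43]
 [ 66  39  32 145 206 108  10]
 [ 64  21 151 159 111  10 192]
 [ 68  63 133 159 117  57 223]
 [127 155 160 164 163 164 104]]
top 505.2388564850046 199.79524680597186
[[113 118 108  26  66  56  20]
 [116 119 118 102  53  28   4]
 [105 101 100 101 103  27  20]
 [117 118  86  94  98  17  20]
 [100  40  79  63  55   4  10]
 [ 73  83  20  17  42   6  28]]
```

Call:
step_arm(deltas=[[[0,0.002,0.004,-0.03,0,0.017,60],[0,0.002,0.004,-0.06,0,0.034,60],[0,0.002,0.004,-0.089,0,0.049,60],[0,0.002,0.004,-0.089,0,0.06,60],[0,0.002,0.004,-0.089,0,0.085,60],[0,0.002,0.004,-0.089,0,0.11,60],[0,0.002,0.004,-0.089,0,0.135,60],[0,0.002,0.004,-0.089,0,0.155,60],[0,0.002,0.004,-0.089,0,0.169,60],[0,0.002,0.004,-0.089,0,0.169,60],[0,0.002,0.004,-0.089,0,0.169,60]]])

```text
time: 22.3
ee_pos: [0.6239, -0.2837, 0.0515]
eef_rot: [0.751, 0.431, 0.434, -0.251]
ft_force: [-0.1, -1.1, 0.6]
width: 0.052
grip_force: 0.0
```

Run:
```python
from t import *
tb=np.array([.6263,-.2796,.052])
q,z=orient(60,30,-1); print("grasp",tool(st,tb-z*.003,q).round(4),st["width"])
```

```text
[ 0.62394741 -0.28368     0.05147729] [ 1.19  1.   -0.64  1.38 -0.53  1.2   0.48] [-0.1 -1.1  0.6]
grasp [ 0.0011 -0.0025 -0.0049  0.0028 -0.      0.0008] 0.05203908023992184
```

Call:
step_arm(deltas=[[[0,-0.003,0,0.003,0,0.001,60],[0,-0.003,0,0.003,0,0.001,0],[0,-0.003,0,0.003,0,0.001,0],[0,-0.003,0,0.003,0,0.001,0],[0,-0.003,0,0.003,0,0.001,0],[0,-0.003,0,0.02,0,-0.009,0],[0,-0.003,0,0.046,0,-0.024,0],[0,-0.003,0,0.072,0,-0.039,0],[0,-0.003,0,0.098,0,-0.054,0],[0,-0.003,0,0.124,0,-0.069,0],[0,-0.003,0,0.142,0,-0.079,0],[0,-0.003,0,0.142,0,-0.079,0]]], squeeze=18)

```text
time: 23.8
ee_pos: [0.6262, -0.2813, 0.2155]
eef_rot: [0.751, 0.432, 0.433, -0.25]
ft_force: [1.0, -0.7, -1.0]
width: 0.0274
grip_force: 17.9
```

Run:
```python
from t import *
print(st["width"],st["grip_force"])
T=R.from_quat(st["eef_rot"])
# cap direction now (up) -> final tool orientation: pitch 120 deg at the same azimuth, then yaw to cradle -8.4
q1,_=orient(60,120,-1); q2,z2=orient(-8.4,120,-1)
print("pitch",(T.inv()*q1).as_rotvec().round(3)); print("pitch+yaw",(T.inv()*q2).as_rotvec().round(3))
cr=np.array([.4794,-.2518,.055])
print("above",tool(st,cr-z2*.003+[0,0,.15]).round(4), z2)
qm,_=orient(60,75,-1); print("mid",(T.inv()*qm).as_rotvec().round(3))
for n in("side","top"): # tube check: expected mid projection
    print(n,proj(cams.camera(n),st["ee_pos"]))
```

```text
[ 0.62617904 -0.28126501  0.21547719] [ 1.21  0.79 -0.7   1.35 -0.58  1.34  0.31] [ 1.  -0.7 -1. ]
0.02740670568484325 17.939097667112947
pitch [-1.00e-03 -1.57e+00 -3.00e-03]
pitch+yaw [-0.34  -1.364  1.264]
above [-0.0309 -0.1403 -0.0372] [-0.49463617  0.07304151 -0.8660254 ]
mid [-0.    -0.785 -0.003]
side (np.float64(306.39197375318173), np.float64(64.98294439613645))
top (np.float64(463.90468212253256), np.float64(177.4250019669944))
```

Call:
step_arm(deltas=[[[-0.024,-0.097,0.09,0.005,-0.005,-0.01,0],[-0.049,-0.195,0.181,0.01,-0.015,-0.02,0],[-0.073,-0.292,0.271,0.01,-0.025,-0.03,0],[-0.097,-0.39,0.361,0.01,-0.04,-0.04,0],[-0.121,-0.487,0.451,0.005,-0.05,-0.045,0],[-0.146,-0.585,0.542,0,-0.06,-0.045,0],[-0.17,-0.682,0.632,-0.005,-0.07,-0.045,0],[-0.194,-0.779,0.722,-0.01,-0.08,-0.045,0],[-0.219,-0.877,0.813,-0.015,-0.09,-0.045,0],[-0.243,-0.974,0.903,-0.02,-0.1,-0.045,0],[-0.267,-1.072,0.993,-0.025,-0.11,-0.04,0],[-0.291,-1.169,1.083,-0.03,-0.12,-0.037,0],[-0.316,-1.267,1.174,-0.031,-0.13,-0.037,0],[-0.34,-1.364,1.264,-0.031,-0.14,-0.037,0],[-0.34,-1.364,1.264,-0.031,-0.14,-0.037,0],[-0.34,-1.364,1.264,-0.031,-0.14,-0.037,0]]])

```text
time: 25.9
ee_pos: [0.4807, -0.2524, 0.2053]
eef_rot: [0.963, -0.07, -0.259, -0.02]
ft_force: [-1.1, -0.3, -0.5]
width: 0.0275
grip_force: 17.9
```

```bash
cat > u.py <<'E'
from t import *
q2,z2=orient(-8.4,120,-1); cr=np.array([.4794,-.2518,.055])
for h in(.15,.03,0): print(h,tool(st,cr-z2*.003+[0,0,h],q2).round(4))
E
python3 - <<'E'
from u import *
c=cams.camera("side");d=cams.camera("top")
a=c["img"][40:190,290:460,::-1];b=d["img"][150:290,360:520,::-1]
rs=lambda i,f:cv2.resize(i,f,interpolation=cv2.INTER_CUBIC)
cv2.imwrite("pics/t2.png",np.hstack([rs(a,(397,350)),rs(b,(400,350))]))
E
```

```text
[ 0.48065544 -0.25239014  0.20534218] [ 0.52  0.56 -0.27  1.32  0.2   1.8  -1.47] [-1.1 -0.3 -0.5]
0.15 [-0.0021  0.0015  0.002  -0.001  -0.0004 -0.002 ]
0.03 [-2.100e-03  1.500e-03  2.000e-03  5.920e-02 -1.000e-04  1.018e-01]
0 [-0.0021  0.0015  0.002   0.0742  0.      0.1278]
```

View pics/t2.png

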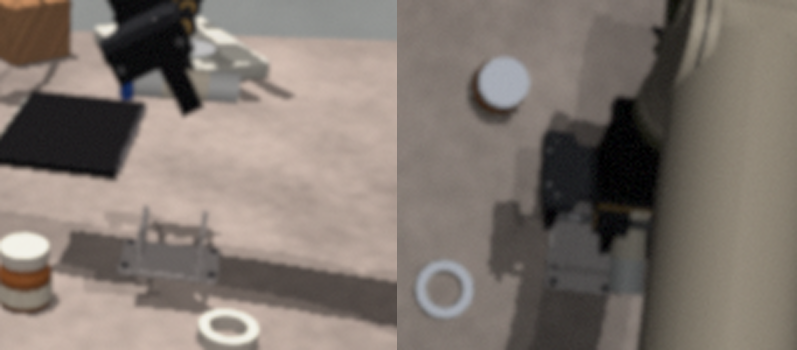

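The side view shows the tube level with its cap forward, from the cap end at crop (120,88) to the foot at (242,88), above the saddles with tips at (146,208) and (205,213). Next I check its offset along the axis.

Run:
```python
from h import *
c=cams.camera("side")
def py(x,y,Y):
    o,d=ray(c,290+(x+.5)/2.335-.5,40+(y+.5)/2.335-.5); return (o+d*(Y-o[1])/d[1]).round(4)
print("cap",py(120,88,-.262),"foot",py(242,88,-.245))
print("tips",py(146,208,-.229),py(205,213,-.229), "(near tips, y +23)")
a=np.radians(-8.4); ax=np.array([np.cos(a),np.sin(a),0]); 
for t in(.065,-.052): print("exp",np.array([.4807,-.2524,.2027])+ax*t)
nz=np.array([-ax[1],ax[0],0])
for t in(.033,-.033): print("exp tip",np.array([.4794,-.2518,.057])+ax*t+nz*.023)
```

```text
cap [ 0.5434 -0.262   0.1954] foot [ 0.4242 -0.245   0.2054]
tips [ 0.51   -0.229   0.0795] [ 0.4472 -0.229   0.0759] (near tips, y +23)
exp [ 0.5450027 -0.2618954  0.2027   ]
exp [ 0.42925784 -0.24480368  0.2027    ]
exp tip [ 0.5154059  -0.23386748  0.057     ]
exp tip [ 0.45011392 -0.224226    0.057     ]
```

Call:
step_arm(deltas=[[[-0.002,0.001,0.002,0.01,0,0.015,0],[-0.002,0.001,0.002,0.024,0,0.038,0],[-0.002,0.001,0.002,0.038,0,0.062,0],[-0.002,0.001,0.002,0.05,0,0.083,0],[-0.002,0.001,0.002,0.06,0,0.1,0],[-0.002,0.001,0.002,0.067,0,0.112,0],[-0.002,0.001,0.002,0.071,0,0.119,0],[-0.002,0.001,0.002,0.074,0,0.1233,0],[-0.002,0.001,0.002,0.074,0,0.1233,0],[-0.002,0.001,0.002,0.074,0,0.1233,0]]])

```text
time: 27.3
ee_pos: [0.4831, -0.2521, 0.0626]
eef_rot: [0.963, -0.071, -0.258, -0.018]
ft_force: [0.5, -0.0, -0.3]
width: 0.0272
grip_force: 17.9
```

```bash
python3 u.py; python3 -c "
from bench import readout
for i in range(1): s=readout.read_state(); print(s['ft_force'],s['torque'])"
```

```text
[ 0.48312405 -0.25213323  0.06263129] [ 0.52  0.7  -0.26  1.42  0.23  1.56 -1.51] [ 0.5 -0.  -0.3]
0.15 [ 0.0008  0.0006 -0.0016 -0.0745  0.0004 -0.1244]
0.03 [ 0.0008  0.0006 -0.0016 -0.0144  0.0003 -0.0205]
0 [ 0.0008  0.0006 -0.0016  0.0006  0.0002  0.0055]
[ 0.52351857 -0.02991299 -0.26330463] [-0.1505294  -0.45918227 -0.03220763]
```

Call:
step_arm(deltas=[[[0,0,0,0.0008,0,0.0013,0],[0,0,0,0.0015,0,0.0026,0],[0,0,0,0.002,0,0.0035,0],[0,0,0,0.002,0,0.0035,0],[0,0,0,0.002,0,0.0035,0]]])

```text
time: 27.92
ee_pos: [0.4828, -0.2521, 0.0581]
eef_rot: [0.963, -0.071, -0.259, -0.018]
ft_force: [0.4, 0.4, -0.0]
width: 0.0269
grip_force: 17.9
```

No contact yet, so I continue in small steps.

Call:
step_arm(deltas=[[[0,0,0,0.0003,0,0.0005,0],[0,0,0,0.0006,0,0.001,0],[0,0,0,0.0008,0,0.0014,0],[0,0,0,0.0008,0,0.0014,0]]])

```text
time: 28.42
ee_pos: [0.4827, -0.2521, 0.0565]
eef_rot: [0.963, -0.071, -0.259, -0.018]
ft_force: [-0.4, 0.0, 0.5]
width: 0.0271
grip_force: 17.9
```

Call:
step_arm(deltas=[[[0,0,0,0.0003,0,0.0005,0],[0,0,0,0.0006,0,0.001,0],[0,0,0,0.0008,0,0.0014,0],[0,0,0,0.0008,0,0.0014,0]]])

```text
time: 28.92
ee_pos: [0.4827, -0.2522, 0.0551]
eef_rot: [0.963, -0.071, -0.259, -0.018]
ft_force: [-1.2, -0.5, 3.2]
width: 0.0271
grip_force: 17.9
```

Call:
step_arm(deltas=[[[0,0,0,0.0003,0,0.0005,0],[0,0,0,0.0005,0,0.0009,0],[0,0,0,0.0005,0,0.0009,0]]])

```text
time: 29.3
ee_pos: [0.4827, -0.2523, 0.0548]
eef_rot: [0.963, -0.072, -0.259, -0.018]
ft_force: [-1.4, -0.4, 10.2]
width: 0.0273
grip_force: 17.8
```

Call:
step_arm(deltas=[[[0,0,0,-0.0003,0,-0.0005,0],[0,0,0,-0.0003,0,-0.0005,40],[0,0,0,-0.0003,0,-0.0005,55],[0,0,0,-0.0003,0,-0.0005,55],[0,0,0,-0.0003,0,-0.0005,55],[0,0,0,-0.0003,0,-0.01,55],[0,0,0,0,0,-0.03,55],[0,0,0,0,0,-0.06,55],[0,0,0,0,0,-0.1,55],[0,0,0,0,0,-0.14,55],[0,0,0,0,0,-0.18,55],[0,0,0,-0.03,0,-0.21,55]]])

```text
time: 30.8
ee_pos: [0.5622, -0.2628, 0.2508]
eef_rot: [0.963, -0.071, -0.259, -0.019]
ft_force: [-0.7, -0.6, 0.8]
width: 0.0477
grip_force: 0.0
```

Call:
step_arm(deltas=[[[0,0,0,0,0.05,0,55],[0,0,0,0,0.1,0,55],[0,0,0,0,0.15,-0.02,55],[0,0,0,0,0.2,-0.03,55],[0,0,0,0,0.2,-0.03,55]]])

```text
time: 31.42
ee_pos: [0.537, -0.4561, 0.267]
eef_rot: [0.964, -0.072, -0.255, -0.016]
ft_force: [-0.1, -1.2, -1.0]
width: 0.0478
grip_force: 0.0
```

Run:
```python
from t import *
c=cams.camera("side");d=cams.camera("top")
rs=lambda i,f:cv2.resize(i,f,interpolation=cv2.INTER_CUBIC)
a=rs(c["img"][80:190,270:420,::-1],(400,293));b=rs(d["img"][150:280,360:490,::-1],(293,293))
e=rs(d["img"][180:265,225:345,::-1],(400,283));f=rs(c["img"][200:310,280:395,::-1],(293,283))
cv2.imwrite("pics/end.png",np.vstack([np.hstack([a,b]),np.hstack([e,f])]))
```

```text
[ 0.53695837 -0.45606607  0.2669959 ] [ 0.37  0.95  0.54  0.63 -0.14  2.06 -0.96] [-0.1 -1.2 -1. ]
```

View pics/end.png

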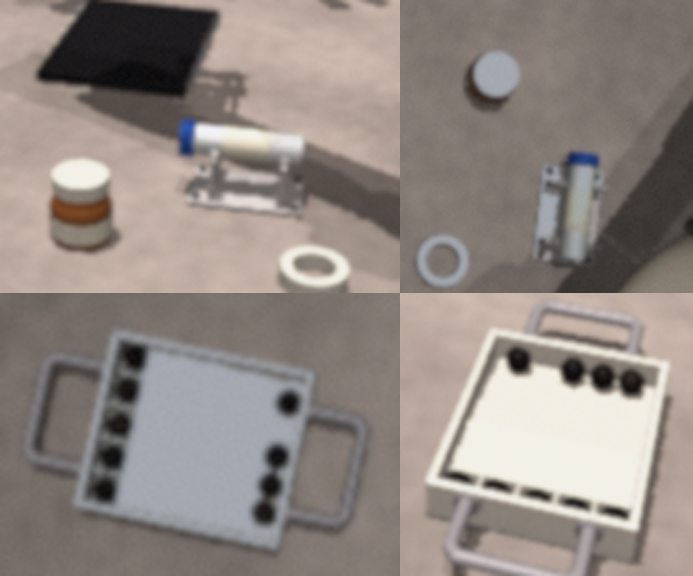

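Run:
```python
from h import *
d=cams.camera("top"); k=2.254
f=lambda x,y,z:plane(d,360+(x-400+.5)/k-.5,150+(y+.5)/k-.5,z)
m=f(579,213.9,.055); a=np.radians(-8.4); ax=np.array([np.cos(a),np.sin(a),0]);n=np.array([-ax[1],ax[0],0])
e=m-[.4794,-.2518,.055]; print(m,"along",e@ax,"across",e@n)
v=f(584,155.5,.055)-f(575,260.5,.055); print(np.degrees(np.arctan2(v[1],v[0])))
# base ends along x near left edge (plate corners)
print(f(543,165,.006),f(535,258,.006))
```

```text
[ 0.47961867 -0.25330147  0.055     ] along 0.0004356637228799139 across -0.001453416846387714
-7.546210040156884
[ 0.53717161 -0.22465779  0.006     ] [ 0.4307046 -0.2108656  0.006    ]
```

The tube is centred to within about 1.5 mm. Every pocket holds a nodule, at (133,356) to (104,490), and the four spares are in the channel. The board is flat and the bystanders have not moved.

```bash
python3 -c "
from bench import r
print(r.close_job())"
```

```text
the job is handed in; nothing more can be done
None
```

Job handed in at about 31 s of the 72 s limit: all five pockets hold a nodule, the four spares are back in the channel, the board is flat, the tube lies centred (within about 1.5 mm) in the cradle, and the jar, tape and dish were left alone.

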